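# Find the sharpening stone that skates

## Robot

A 6-joint arm with a two-finger parallel gripper is mounted at the origin on the work surface. World frame = base frame: x ahead of the robot, y to its left, z up, the work surface at z = 0. Lengths are in m, angles in rad, forces in N, time in s.
With the tool pointing down it reaches from about 0.35 to 1 m from the base axis. Payload 7.1 kg.
Tool frame: the origin (TCP) lies between the finger pads; the fingertips stand 25 mm ahead of it and the grasp point (between the pads) lies 6 mm ahead of it (bot.finger_overhang is the distance from the TCP to the fingertips, in m); z points along the fingers, y is the line along which they close (so a half turn about z gives the same grasp; the last joint's range is limited). The gripper opens to 85 mm and grips with 20 to 120 N. Pads are 22 mm wide; open, the fingers measure 114 mm over their backs; the gripper's body (76 mm by 85 mm) begins 54 mm behind the grasp point. The pads swing forward as they close: fully open they stand 13 mm farther back than shut.
Start: joints at [1.233, 0.423, 1.63, -0, 1.089, -0.019], TCP at [0.196, 0.594, 0.256] pointing down, gripper open.
Joint ranges: [-3, 3], [-0.9, 2.11], [0.09, 2.58], [-1.31, 4.45], [0.11, 2.69], [-2.54, 2.54]. Speed limits (rad/s): [2.39, 2.39, 3.01, 3.14, 3.14, 3.14].

## Interface

Orientations are given as a unit quaternion [x, y, z, w].
In Python, from bench import bot gives the robot as it stands.
- The arm moves only by the tool jog_arm, never from a script. Its argument "deltas" is a list of rows, each a list of 3 entries, a list of its own where there are three numbers: the shift along the tool's x, y, z in m, then the turn about the tool's z in degrees, then the gripper command: -1 is shut, 1 is fully open, values between are in proportion. A call has 1 to 12 rows; each row shifts and turns the commanded pose from where the row before left it, along the tool's axes as they then stand; what a row does not reach is not made up. A row lasts 1/12 s, in which the tool goes at most 41.7 mm and 7.16 degrees, less where a joint would pass 70% of its speed; a pose out of reach is approached as far as the arm can. A call is refused whole if a number of a shift passes 0.0417 or a number of a turn 7.16, either way. A call with a gripper value outside its range is refused whole. The fingers move at their own pace and stop on an object; the grip force is fixed at half the most. Time passes only in rows, so rows that do not move let the fingers close. It gives the time, the measured TCP pose, the force, the opening and the grip force at its end, in the units of the state.
- bot.state(): the state, without advancing time (a new reading comes with each control period).
- bot.grab_frame(name): name is "scene" or "top" or "wrist"; returns the picture (480x640x3 uint8, blue, green, red); there is no depth.
- bot.camera_model(name): a dict with "fx", "fy", "cx", "cy" (pixels), "xyz" and "orientation" of the camera in the world; the wrist camera has in their place "T_tool_cam" (4x4, takes a point from camera to tool coordinates, whose origin is the TCP and whose axes are the flange's). Camera axes: x right, y up, looking along -z (the intrinsics and any distortion apply to the point x, -y, -z); pixel columns grow to the right and rows downward; lengths in m; the calibration is good to about 2 mm. A picture is of the moment at which its call begins: read the wrist's pose just before it. camera_model takes no time and is no camera call.
- bot.finish_job(): hands the job in; it is judged then, once.
Trained networks look in the newest picture that a camera, given by its name, has taken for a name from the list of things; names that differ only in an ending like _2 or _b are one class to them, and where a whole thing is asked for, a point or a joint stands for the part that bears it (a point fixed in the world has none). Each returns a list of dicts, best first, with "confidence" (0 to 1); they miss things now and then, are a little off and sometimes report something else, mostly with a low value. They report only what shows in the picture. A call takes as long as a camera call.
- bot.recognise(query, camera): "bbox" ([left, top, width, height] in pixels, round what is visible of it).
- bot.place_of(query, camera): "pixel" ([column, row] in pixels: a listed point, or the origin of a listed thing).
The state is a dict: "clock": time; "joints": joint angles; "joint_velocities": joint speeds; "tau": joint torques, N m; "tcp_pos": TCP position; "orientation": TCP orientation; "contact_force": force on the tool from outside, world axes, zero at the start; "torque": the same for the moment, N m; "grip_width": finger opening in m; "gripper_force": force on a finger pad.
Only numpy, scipy, OpenCV 4.12 (cv2) and the standard library are available. Lean on these libraries where they do the work, as an engineer would, in place of code of your own. Each camera call takes 0.05 s, during which the arm holds its last target. There are 200 camera calls.

## Task

Before the knives are sharpened, slide each of the three stones right out in front of the wire shelf, pulling on its clamp knob and not lifting it, and feel how its rubber feet drag on the worktop: two grip and one skates. Take the one that skates by the middle of the stone, carry it level and set it down gently on its feet in the middle of the steel pan, where it waits for new feet. Leave the two that grip standing on the worktop in front of the shelf, clear of it, and leave everything else alone.

Things in the scene. Friction and masses are not known exactly. Their poses are not given: they have to be found in the camera images.
- stone_a: sharpening stone in a steel holder; the three look alike. Origin: on the ground below the middle of the stone; x along the stone away from its knob, z up. Stone 150 x 50 x 25 mm, at heights 16 to 41 mm, bare on both long sides. At each end a steel jaw, 56 mm wide, heights 10 to 34 mm, outer face at x = +-91 mm, on two rubber feet 10 mm tall. Black clamp knob at -x
- stone_b: sharpening stone in its holder, same shape, size and frame as stone_a. Each weighs 0.66 to 0.81 kg, with the centre of mass within 5 mm of its origin in plan. The rubber feet of one of the three have gone hard: on the worktop it slides with 1 to 2.5 N of level pull, where each of the other two takes 4 to 8.5 N (a hand that bears down adds to it)
- stone_c: sharpening stone in its holder, same shape, size and frame as stone_a
- stone_a_knob (a point): middle of stone_a's clamp knob, 113 mm from stone_a's origin towards -x, 27 mm up. The knob is a round bar 24 mm thick and 28 mm long, lying along the stone's x, fixed to the holder
- stone_b_knob (a point): middle of stone_b's clamp knob, 113 mm from stone_b's origin towards -x, 27 mm up. The knob is a round bar 24 mm thick and 28 mm long, lying along the stone's x, fixed to the holder
- stone_c_knob (a point): middle of stone_c's clamp knob, 113 mm from stone_c's origin towards -x, 27 mm up. The knob is a round bar 24 mm thick and 28 mm long, lying along the stone's x, fixed to the holder
- shelf: chrome wire riser shelf fixed on the worktop, 340 wide x 200 deep x 110 mm high, four corner legs, 98 mm clear below. The stones stand side by side under it, some 85 mm apart, the middles of their knobs 45 to 70 mm before its front edge. Origin: on the worktop under its centre; -x points straight out of the front (edge at x = -100 mm), y along its width, z up
- pan: steel gastronorm pan fixed on the worktop, 325 x 176 mm over the rim, inside 299 x 149 mm, rim 40 mm high, floor 3 mm thick. Origin: on the worktop under its centre; x along its length, z up
- dessert_ring: steel dessert ring, 70 mm wide, 50 mm high, open; origin under its centre (bystander)
- press: steel dessert-ring press, disc of 64 mm with a strap handle, 48 mm high; origin under its centre (bystander)

How it is judged:
By the outcome, as a careful person would: the job done as asked, in the order asked, and still so for the second after the job is handed in, with the robot touching nothing.
It also fails if it takes over 72 s, if anything falls off the work surface, if the arm or the gripper's body presses on something with over 40 N, if the wrist force passes 120 N, or if a joint passes its speed limit or range.

## Working session

There is one attempt and no reset: what is moved stays moved. The work goes in short steps, Python scripts to look and compute and a tool call to move; the robot and the scene stay as the last step left them, time stands still between calls to the robot, and variables do not carry over. Pictures are saved under pics/ and viewed, at most 10 in all, crops included, and the job is handed in when it is done.

Besides the shell and the picture viewer there is one more tool, called after "Emit:" by a JSON object that holds its "name" and its "arguments", one argument or row to a line. jog_arm: Moves the arm, as the interface text tells. Its arguments: {"type":"object","properties":{"deltas":{"type":"array","items":{"type":"array"}}},"required":["deltas"]}

```bash
mkdir -p pics
cat > h.py <<'E'
import numpy as np, cv2
from scipy.spatial.transform import Rotation as R
from bench import bot
def cam(name):
    m=bot.camera_model(name)
    if "T_tool_cam" in m:
        s=bot.state(); T=np.eye(4); T[:3,:3]=R.from_quat(s["orientation"]).as_matrix(); T[:3,3]=s["tcp_pos"]
        T=T@np.array(m["T_tool_cam"]); return m,T[:3,:3],T[:3,3]
    return m,R.from_quat(m["orientation"]).as_matrix(),np.array(m["xyz"])
def dist(m):
    for k in m:
        if 'dist' in k: return np.array(m[k],float)
    return None
def ground(name,px,z,c=None):
    m,Rm,t=c or cam(name)
    K=np.array([[m["fx"],0,m["cx"]],[0,m["fy"],m["cy"]],[0,0,1.]])
    u=cv2.undistortPoints(np.array([[px]],float),K,dist(m))[0,0]
    d=Rm@np.array([u[0],-u[1],-1]); return t+d*(z-t[2])/d[2]
E
python3 - <<'E'
from h import *
for n in ("scene","top"):
    print(bot.camera_model(n))
    cv2.imwrite(f"pics/{n}0.png",bot.grab_frame(n))
    c=cam(n)
    for q,z in (("stone_a",0),("stone_a_knob",.027),("shelf",0),("pan",0),("dessert_ring",0),("press",0)):
        for r in bot.place_of(q,n): 
            if r["confidence"]>.2: print(n,q,round(r["confidence"],2),np.round(r["pixel"]),np.round(ground(n,r["pixel"],z,c),3))
print(bot.camera_model("wrist")); print(bot.state())
E
```

```text
{'fx': 573.2001770159984, 'fy': 573.2001770159984, 'cx': 315.59569154333764, 'cy': 233.97581923797688, 'xyz': array([1.12780519, 0.59242292, 0.62145746]), 'orientation': array([0.15818531, 0.43013989, 0.83307807, 0.30973862])}
scene stone_a 0.97 [425. 342.] [0.617 0.245 0.   ]
scene stone_a 0.72 [500. 295.] [0.445 0.255 0.   ]
scene stone_a 0.59 [456. 315.] [0.537 0.238 0.   ]
scene stone_a 0.35 [218. 291.] [ 0.785 -0.053  0.   ]
scene stone_a_knob 0.95 [449. 247.] [0.435 0.139 0.027]
scene shelf 0.74 [484. 335.] [0.539 0.292 0.   ]
scene pan 0.81 [247. 198.] [ 0.583 -0.258  0.   ]
scene dessert_ring 0.56 [258. 324.] [0.782 0.053 0.   ]
scene press 0.84 [218. 289.] [ 0.784 -0.058  0.   ]
{'fx': 437.59286127256104, 'fy': 437.59286127256104, 'cx': 318.3588555234812, 'cy': 232.7231797838544, 'xyz': array([ 0.52731648, -0.00354747,  0.85009953]), 'orientation': array([ 0.05035839, -0.04953216, -0.69976039,  0.71087692])}
top stone_a 0.77 [192. 242.] [0.626 0.246 0.   ]
top stone_a 0.72 [183. 333.] [0.451 0.252 0.   ]
top stone_a 0.68 [193. 283.] [0.547 0.24  0.   ]
top stone_a_knob 0.77 
[... 834 characters left out ...]
ck': 0.7, 'joints': array([ 1.23298392e+00,  4.23081148e-01,  1.62985855e+00, -3.17357114e-07,
        1.08860265e+00, -1.90249381e-02]), 'joint_velocities': array([ 0.00028882,  0.00237582,  0.00194241,  0.00136213, -0.00033904,
        0.0007321 ]), 'tau': array([-1.01967380e-03, -5.57183361e+01, -2.82095933e+01, -2.82529454e-04,
        7.96342465e-04,  9.12202900e-07]), 'tcp_pos': array([0.19587769, 0.59352076, 0.25634716]), 'orientation': array([1.58719583e-01, 9.87323702e-01, 2.47277316e-05, 4.60216343e-06]), 'contact_force': array([-0.36675443,  0.60283634,  0.22172892]), 'torque': array([ 0.04893096, -0.00284059,  0.02132097]), 'gripper_force': 0.0, 'grip_width': 0.08579948019807641}
```

View pics/top0.png

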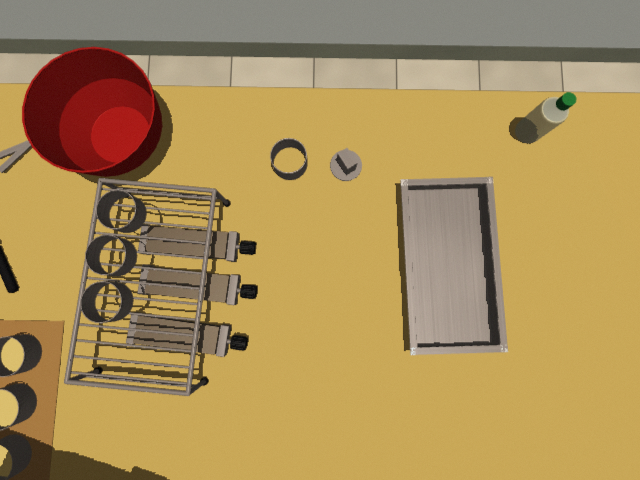

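View pics/scene0.png

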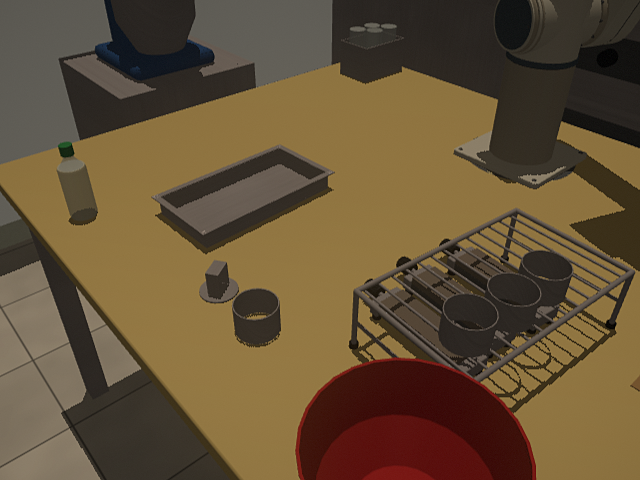

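The top view has world +x up and +y left. The shelf front faces right (-y), with knobs at about (248,247), (249,291) and (239,342). The pan rim corners are at (403,180), (490,178), (506,350) and (412,353). The scene view shows three rings standing on the shelf and the arm clear of everything.

Run:
```python
from h import *
c=cam("top")
g=lambda p,z:np.round(ground("top",p,z,c)[:2],4)
for k,s,j in (((248,247),(192,242),(239,247)),((249,291),(193,283),(239,290)),((239,342),(183,333),(229,340))):
    a=g(k,.027);b=g(s,0);d=b-a;print("knob",a,"stone",b,"len",np.hypot(*d),"ang",np.degrees(np.arctan2(d[1],d[0])))
for p in ((215,191),(190,392),(101,181),(69,382)): print("shelf",g(p,.107))
for p in ((403,180),(491,178),(506,351),(412,353)): print("pan",g(p,.04))
s=bot.state();M=R.from_quat(s["orientation"]).as_matrix()
for t in ((.44,.10),(.53,.10)):
    print(t, "tool delta", M.T@(np.array([*t,.2])-s["tcp_pos"]))
```

```text
knob [0.6151 0.131 ] stone [0.6261 0.2453] len 0.11482808889814372 ang 84.50289968024624
knob [0.5327 0.1259] stone [0.5465 0.2389] len 0.11383953619020062 ang 83.03729420703488
knob [0.4397 0.1407] stone [0.4518 0.2526] len 0.11255229895475259 ang 83.82845703953475
shelf [0.7035 0.179 ]
shelf [0.3674 0.2033]
shelf [0.7182 0.3788]
shelf [0.38   0.4021]
pan [ 0.7465 -0.1611]
pan [ 0.753  -0.3287]
pan [ 0.4328 -0.3429]
pan [ 0.4267 -0.1736]
(0.44, 0.1) tool delta [-0.38649934 -0.39214649  0.05632792]
(0.53, 0.1) tool delta [-0.4719648  -0.36393912  0.05632944]
```

Emit:
{"name": "jog_arm", "arguments": {
  "deltas": [
    [[-0.029, -0.021, 0], 0, 0.2],
    [[-0.029, -0.021, 0], 0, 0.2],
    [[-0.029, -0.021, 0], 0, 0.2],
    [[-0.029, -0.021, 0], 0, 0.2],
    [[-0.029, -0.021, 0], 0, 0.2],
    [[-0.029, -0.021, 0], 0, 0.2],
    [[-0.029, -0.021, 0], 0, 0.2],
    [[-0.029, -0.021, 0], 0, 0.2],
    [[-0.029, -0.021, 0], 0, 0.2],
    [[-0.029, -0.021, 0], 0, 0.2],
    [[-0.029, -0.021, 0], 0, 0.2],
    [[-0.029, -0.021, 0], 0, 0.2]
  ]
}}

```text
clock: 1.7
tcp_pos: [0.4482, 0.2436, 0.2566]
orientation: [0.159, 0.987, 0.0, 0.0]
contact_force: [0.1, 0.8, 0.4]
grip_width: 0.0511
gripper_force: 0.0
```

Emit:
{"name": "jog_arm", "arguments": {
  "deltas": [
    [[-0.029, -0.021, 0], 0, 0.2],
    [[-0.029, -0.021, 0], 0, 0.2],
    [[-0.029, -0.021, 0], 0, 0.2],
    [[-0.029, -0.021, 0], 0, 0.2],
    [[0, 0, 0], 7, 0.2],
    [[0, 0, 0], 7, 0.2],
    [[0, 0, 0], 7, 0.2],
    [[0, 0, 0], 7, 0.2],
    [[0, 0, 0], 7, 0.2],
    [[0, 0, 0], 7, 0.2],
    [[0, 0, 0], 7, 0.2],
    [[0, 0, 0], 7, 0.2]
  ]
}}

```text
clock: 2.7
tcp_pos: [0.5312, 0.129, 0.2564]
orientation: [0.606, 0.795, 0.0, 0.0]
contact_force: [1.1, 0.4, -0.6]
grip_width: 0.0508
gripper_force: 0.0
```

Emit:
{"name": "jog_arm", "arguments": {
  "deltas": [
    [[0, 0, 0], 7, 0.2],
    [[0, 0, 0], 7, 0.2],
    [[0, 0, 0], 7, 0.2],
    [[0, 0, 0], 0, 0.2],
    [[0, 0, 0], 0, 0.2]
  ]
}}

```text
clock: 3.12
tcp_pos: [0.5312, 0.129, 0.2564]
orientation: [0.738, 0.675, 0.0, 0.0]
contact_force: [-0.4, -0.6, -0.1]
grip_width: 0.0511
gripper_force: 0.0
```

Run:
```python
from h import *
c=cam("wrist")
cv2.imwrite("pics/w1.png",bot.grab_frame("wrist"))
for q,z in (("stone_a",0),("stone_a_knob",.027),("shelf",0)):
    for r in bot.place_of(q,"wrist"): 
        if r["confidence"]>.2: print(q,round(r["confidence"],2),np.round(r["pixel"]),np.round(ground("wrist",r["pixel"],z,c),3))
```

```text
stone_a 0.78 [211.  82.] [0.45  0.251 0.   ]
stone_a 0.73 [320.  88.] [0.543 0.238 0.   ]
stone_a 0.59 [410.  70.] [0.62  0.245 0.   ]
stone_a_knob 0.77 [207. 215.] [0.436 0.141 0.027]
shelf 0.64 [312.  17.] [0.541 0.293 0.   ]
shelf 0.33 [410.  70.] [0.62  0.245 0.   ]
```

View pics/w1.png

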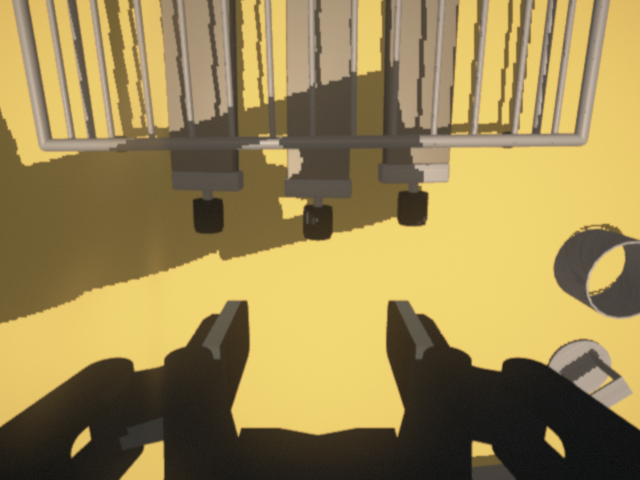

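The wrist view shows all three knobs in front of the shelf bar, at (208,215), (318,221) and (413,208), with the fingers open below them. Next I work out where to grasp each one.

```bash
cat >> h.py <<'E'
def todelta(p):
    s=bot.state();M=R.from_quat(s["orientation"]).as_matrix()
    return np.round(M.T@(np.array(p)-s["tcp_pos"]),4), np.degrees(np.arctan2(M[1,0],M[0,0]))
E
python3 - <<'E'
from h import *
c=cam("wrist")
g=lambda p,z:ground("wrist",p,z,c)[:2]
for n,k,j,st in (("L",(208,215),((173,181),(242,181)),((168,60),(240,60))),("M",(318,221),((286,188),(351,187)),((287,60),(352,60))),("R",(413,208),((380,173),(449,172)),((385,60),(456,60)))):
    K=g(k,.03); J=(g(j[0],.034)+g(j[1],.034))/2; S=(g(st[0],.041)+g(st[1],.041))/2
    d=S-K; u=d/np.hypot(*d)
    print(n,K.round(4),"jaw",J.round(4),"S",S.round(4),"ang",np.degrees(np.arctan2(*u[::-1])),"jawdist",np.hypot(*(J-K)), "width",np.hypot(*(g(j[0],.034)-g(j[1],.034))),np.hypot(*(g(st[0],.041)-g(st[1],.041))))
print("bar",g((45,145),.105),g((583,138),.105))
for p in ((.437,.137),(.532,.126),(.614,.131)): print(todelta([*p,.036]))
E
```

```text
L [0.4373 0.1412] jaw [0.4426 0.1702] S [0.4563 0.2604] ang 80.95409149077364 jawdist 0.029400903581678853 width 0.057258524232091705 0.054351177336807145
M [0.5309 0.1276] jaw [0.5338 0.1566] S [0.5431 0.2527] ang 84.39541721277475 jawdist 0.029149349717021888 width 0.05416943262894824 0.049068083830365414
R [0.6127 0.1316] jaw [0.6139 0.1618] S [0.6191 0.2459] ang 86.802099590724 jawdist 0.030214102213829225 width 0.05690909107629843 0.05359844717341223
bar [0.36175949 0.20723078] [0.70569438 0.18078232]
(array([-0.0005, -0.0945,  0.2203]), np.float64(84.85570088872412))
(array([-0.0029,  0.0011,  0.2204]), np.float64(84.85570088872412))
(array([0.0094, 0.0823, 0.2204]), np.float64(84.85570088872412))
```

Emit:
{"name": "jog_arm", "arguments": {
  "deltas": [
    [[-0.0045, 0, 0.035], 0, 0.2],
    [[0, 0, 0.035], 0, 0.2],
    [[0, 0, 0.035], 0, 0.2],
    [[0, 0, 0.035], 0, 0.2],
    [[0, 0, 0.035], 0, 0.2],
    [[0, 0, 0.025], 0, 0.2],
    [[0, 0, 0.011], 0, 0.2],
    [[0, 0, 0.01], 0, 0.2],
    [[0, 0, 0], 0, 0.2]
  ]
}}

```text
clock: 4.07
tcp_pos: [0.5303, 0.1244, 0.0342]
orientation: [0.739, 0.674, -0.001, -0.0]
contact_force: [-0.5, -0.9, 0.3]
grip_width: 0.0515
gripper_force: 0.0
```

Emit:
{"name": "jog_arm", "arguments": {
  "deltas": [
    [[0, 0, 0], 0, -0.3],
    [[0, 0, 0], 0, -0.3],
    [[0, 0, 0], 0, -0.4],
    [[0, 0, 0], 0, -0.5],
    [[0, 0, 0], 0, -1],
    [[0, 0, 0], 0, -1],
    [[0, 0, 0], 0, -1],
    [[0, 0, 0], 0, -1]
  ]
}}

```text
clock: 4.73
tcp_pos: [0.5313, 0.1247, 0.037]
orientation: [0.739, 0.674, 0.001, 0.0]
contact_force: [-1.2, -0.4, 7.4]
grip_width: 0.0221
gripper_force: 58.4
```

Emit:
{"name": "jog_arm", "arguments": {
  "deltas": [
    [[0, 0, -0.001], 0, -1],
    [[0, 0, -0.001], 0, -1],
    [[0, 0, 0], 0, -1],
    [[0, 0, 0], 0, -1]
  ]
}}

```text
clock: 5.07
tcp_pos: [0.5311, 0.1247, 0.0375]
orientation: [0.739, 0.674, 0.0, 0.0]
contact_force: [1.3, 2.5, -4.3]
grip_width: 0.022
gripper_force: 58.8
```

Emit:
{"name": "jog_arm", "arguments": {
  "deltas": [
    [[0, 0, 0.0008], 0, -1],
    [[0, 0, 0], 0, -1],
    [[0, 0, 0], 0, -1],
    [[0, 0, 0], 0, -1]
  ]
}}

```text
clock: 5.4
tcp_pos: [0.5311, 0.1247, 0.037]
orientation: [0.739, 0.674, 0.0, 0.0]
contact_force: [-1.0, 1.5, 6.4]
grip_width: 0.0224
gripper_force: 59.9
```

Emit:
{"name": "jog_arm", "arguments": {
  "deltas": [
    [[0, 0, -0.0004], 0, -1],
    [[0, 0, 0], 0, -1],
    [[0, 0, 0], 0, -1],
    [[0, 0, 0], 0, -1]
  ]
}}

```text
clock: 5.73
tcp_pos: [0.531, 0.1246, 0.037]
orientation: [0.739, 0.674, 0.0, 0.0]
contact_force: [1.5, 2.7, 1.9]
grip_width: 0.0223
gripper_force: 59.3
```

Emit:
{"name": "jog_arm", "arguments": {
  "deltas": [
    [[-0.003, 0, 0], 0, -1],
    [[-0.005, 0, 0], 0, -1],
    [[-0.005, 0, 0], 0, -1],
    [[-0.005, 0, 0], 0, -1]
  ]
}}

```text
clock: 6.07
tcp_pos: [0.5294, 0.107, 0.037]
orientation: [0.739, 0.674, 0.0, 0.0]
contact_force: [0.7, 6.3, 1.4]
grip_width: 0.0221
gripper_force: 59.3
```

Emit:
{"name": "jog_arm", "arguments": {
  "deltas": [
    [[-0.005, 0, 0], 0, -1],
    [[-0.005, 0, 0], 0, -1],
    [[-0.005, 0, 0], 0, -1]
  ]
}}

```text
clock: 6.32
tcp_pos: [0.528, 0.0919, 0.037]
orientation: [0.739, 0.674, 0.0, 0.0]
contact_force: [1.0, 5.9, 1.5]
grip_width: 0.0221
gripper_force: 59.3
```

Emit:
{"name": "jog_arm", "arguments": {
  "deltas": [
    [[-0.005, 0, 0], 0, -1],
    [[-0.005, 0, 0], 0, -1],
    [[-0.005, 0, 0], 0, -1]
  ]
}}

```text
clock: 6.57
tcp_pos: [0.5266, 0.077, 0.037]
orientation: [0.739, 0.674, 0.0, 0.0]
contact_force: [0.6, 6.4, 1.3]
grip_width: 0.0223
gripper_force: 59.3
```

Emit:
{"name": "jog_arm", "arguments": {
  "deltas": [
    [[-0.005, 0, 0], 0, -1],
    [[-0.005, 0, 0], 0, -1]
  ]
}}

```text
clock: 6.73
tcp_pos: [0.5257, 0.067, 0.037]
orientation: [0.739, 0.674, 0.0, 0.0]
contact_force: [1.7, 6.2, 2.1]
grip_width: 0.0216
gripper_force: 59.4
```

The middle one grips, needing about 6 N. I'll pull it the rest of the way out.

Emit:
{"name": "jog_arm", "arguments": {
  "deltas": [
    [[-0.01, 0, 0], 0, -1],
    [[-0.01, 0, 0], 0, -1],
    [[-0.01, 0, 0], 0, -1],
    [[-0.01, 0, 0], 0, -1],
    [[-0.01, 0, 0], 0, -1],
    [[-0.01, 0, 0], 0, -1],
    [[-0.01, 0, 0], 0, -1],
    [[-0.01, 0, 0], 0, -1],
    [[-0.01, 0, 0], 0, -1],
    [[-0.01, 0, 0], 0, -1],
    [[-0.01, 0, 0], 0, -1]
  ]
}}

```text
clock: 7.65
tcp_pos: [0.5152, -0.0427, 0.037]
orientation: [0.739, 0.674, 0.0, -0.0]
contact_force: [1.0, 7.6, 3.4]
grip_width: 0.0223
gripper_force: 59.5
```

Emit:
{"name": "jog_arm", "arguments": {
  "deltas": [
    [[-0.005, 0, 0], 0, -1],
    [[0, 0, 0], 0, -1],
    [[0, 0, 0], 0, -0.4],
    [[0, 0, 0], 0, 0.2],
    [[0, 0, 0], 0, 0.2],
    [[0, 0, 0], 0, 0.2],
    [[0, 0, 0], 0, 0.2]
  ]
}}

```text
clock: 8.23
tcp_pos: [0.5148, -0.0476, 0.0368]
orientation: [0.739, 0.674, -0.0, -0.0]
contact_force: [-1.2, 0.6, 0.1]
grip_width: 0.0514
gripper_force: 0.0
```

Emit:
{"name": "jog_arm", "arguments": {
  "deltas": [
    [[0, 0, -0.03], 0, 0.2],
    [[0, 0, -0.03], 0, 0.2],
    [[0.0297, -0.0157, 0], 0, 0.2],
    [[0.0297, -0.0157, 0], 0, 0.2],
    [[0.0297, -0.0157, 0], 0, 0.2],
    [[0.0297, -0.0157, 0], 0, 0.2],
    [[0.0297, -0.0157, 0], 0, 0.2],
    [[0.0294, -0.0157, 0], 0, 0.2],
    [[0, 0, 0], 1.5, 0.2],
    [[0, 0, 0], 0, 0.2]
  ]
}}

```text
clock: 9.07
tcp_pos: [0.4366, 0.1397, 0.097]
orientation: [0.747, 0.665, -0.0, -0.0]
contact_force: [-0.2, -0.5, 0.2]
grip_width: 0.0515
gripper_force: 0.0
```

Run:
```python
from h import *
c=cam("wrist")
cv2.imwrite("pics/w2.png",bot.grab_frame("wrist"))
for r in bot.place_of("stone_a_knob","wrist"): print(round(r["confidence"],2),np.round(r["pixel"]),np.round(ground("wrist",r["pixel"],.027,c),4))
print(bot.state()["tcp_pos"],todelta([.437,.138,.037]))
```

```text
0.59 [320. 279.] [0.437  0.1398 0.027 ]
[0.43748313 0.13818209 0.09695791] (array([-0.0002, -0.0005,  0.06  ]), np.float64(83.32238652229069))
```

View pics/w2.png

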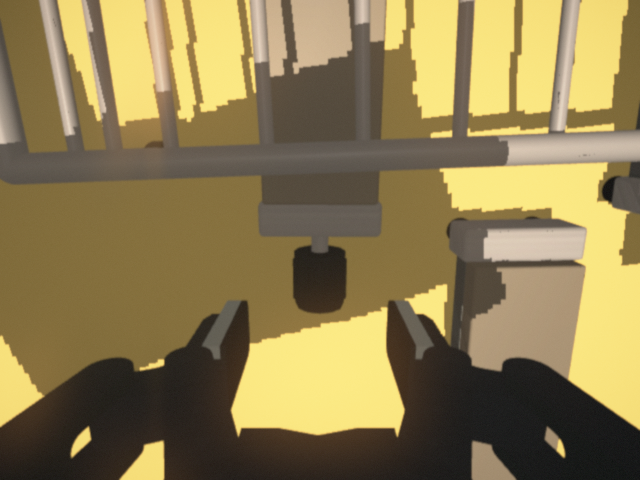

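The knob at (320,278) sits midway between the fingers. The middle stone's far jaw, at (517,240), is clear of the shelf bar and the fingers. I'll go down and grip.

Emit:
{"name": "jog_arm", "arguments": {
  "deltas": [
    [[0, 0, 0.02], 0, 0.2],
    [[0, 0, 0.02], 0, 0.2],
    [[0, 0, 0.012], 0, 0.2],
    [[0, 0, 0.008], 0, 0.2],
    [[0, 0, 0], 0, -0.2],
    [[0, 0, 0], 0, -0.3],
    [[0, 0, 0], 0, -0.4],
    [[0, 0, 0], 0, -0.5],
    [[0, 0, 0], 0, -1],
    [[0, 0, 0], 0, -1],
    [[0, 0, 0], 0, -1],
    [[0, 0, 0], 0, -1]
  ]
}}

```text
clock: 10.17
tcp_pos: [0.4378, 0.1379, 0.0377]
orientation: [0.748, 0.664, 0.0, 0.0]
contact_force: [-0.2, -4.9, 7.5]
grip_width: 0.0223
gripper_force: 58.9
```

Emit:
{"name": "jog_arm", "arguments": {
  "deltas": [
    [[0, 0, 0], 0, -1]
  ]
}}

```text
clock: 10.25
tcp_pos: [0.4378, 0.1379, 0.0377]
orientation: [0.748, 0.664, 0.0, 0.0]
contact_force: [-0.3, -5.4, 6.9]
grip_width: 0.0221
gripper_force: 58.9
```

Same bearing-down as before, so I'll raise the hand slightly.

Emit:
{"name": "jog_arm", "arguments": {
  "deltas": [
    [[0, 0, -0.0005], 0, -1],
    [[0, 0, 0], 0, -1],
    [[0, 0, 0], 0, -1],
    [[0, 0, 0], 0, -1]
  ]
}}

```text
clock: 10.58
tcp_pos: [0.4375, 0.138, 0.0377]
orientation: [0.748, 0.664, 0.0, 0.0]
contact_force: [-0.8, -4.0, 6.1]
grip_width: 0.0221
gripper_force: 59.6
```

Emit:
{"name": "jog_arm", "arguments": {
  "deltas": [
    [[0, 0, -0.0005], 0, -1],
    [[0, 0, 0], 0, -1],
    [[0, 0, 0], 0, -1],
    [[0, 0, 0], 0, -1]
  ]
}}

```text
clock: 10.92
tcp_pos: [0.4373, 0.1381, 0.0378]
orientation: [0.748, 0.664, -0.0, -0.0]
contact_force: [0.1, -2.3, -2.4]
grip_width: 0.0221
gripper_force: 58.9
```

Emit:
{"name": "jog_arm", "arguments": {
  "deltas": [
    [[0, 0, 0.0003], 0, -1],
    [[0, 0, 0], 0, -1],
    [[0, 0, 0], 0, -1]
  ]
}}

```text
clock: 11.17
tcp_pos: [0.4373, 0.1381, 0.0377]
orientation: [0.748, 0.664, -0.0, -0.0]
contact_force: [-1.0, -2.7, 3.8]
grip_width: 0.0218
gripper_force: 59.6
```

Emit:
{"name": "jog_arm", "arguments": {
  "deltas": [
    [[-0.003, 0, 0], 0, -1],
    [[-0.005, 0, 0], 0, -1],
    [[-0.005, 0, 0], 0, -1],
    [[-0.005, 0, 0], 0, -1]
  ]
}}

```text
clock: 11.5
tcp_pos: [0.4358, 0.1201, 0.0377]
orientation: [0.748, 0.664, 0.001, 0.0]
contact_force: [0.2, 5.5, 0.4]
grip_width: 0.0221
gripper_force: 59.1
```

Emit:
{"name": "jog_arm", "arguments": {
  "deltas": [
    [[-0.005, 0, 0], 0, -1],
    [[-0.005, 0, 0], 0, -1],
    [[-0.005, 0, 0], 0, -1]
  ]
}}

```text
clock: 11.75
tcp_pos: [0.4338, 0.1049, 0.0377]
orientation: [0.748, 0.664, 0.0, 0.0]
contact_force: [0.0, 5.7, 0.6]
grip_width: 0.022
gripper_force: 59.1
```

Emit:
{"name": "jog_arm", "arguments": {
  "deltas": [
    [[-0.005, 0, 0], 0, -1],
    [[-0.005, 0, 0], 0, -1],
    [[-0.005, 0, 0], 0, -1]
  ]
}}

```text
clock: 12.0
tcp_pos: [0.432, 0.09, 0.0377]
orientation: [0.748, 0.664, 0.0, 0.0]
contact_force: [0.8, 4.7, 0.2]
grip_width: 0.0222
gripper_force: 59.1
```

The left one also grips, needing about 5.3 N. Out it comes.

Emit:
{"name": "jog_arm", "arguments": {
  "deltas": [
    [[-0.01, 0, 0], 0, -1],
    [[-0.011, 0, 0], 0, -1],
    [[-0.011, 0, 0], 0, -1],
    [[-0.011, 0, 0], 0, -1],
    [[-0.011, 0, 0], 0, -1],
    [[-0.011, 0, 0], 0, -1],
    [[-0.011, 0, 0], 0, -1],
    [[-0.011, 0, 0], 0, -1],
    [[-0.011, 0, 0], 0, -1],
    [[-0.011, 0, 0], 0, -1],
    [[-0.011, 0, 0], 0, -1],
    [[-0.008, 0, 0], 0, -1]
  ]
}}

```text
clock: 13.0
tcp_pos: [0.4163, -0.0376, 0.0377]
orientation: [0.748, 0.664, -0.0, -0.0]
contact_force: [1.1, 5.8, 1.7]
grip_width: 0.0218
gripper_force: 59.3
```

Emit:
{"name": "jog_arm", "arguments": {
  "deltas": [
    [[-0.004, 0, 0], 0, -1],
    [[0, 0, 0], 0, -1],
    [[0, 0, 0], 0, -0.4],
    [[0, 0, 0], 0, 0.2],
    [[0, 0, 0], 0, 0.2],
    [[0, 0, 0], 0, 0.2],
    [[0, 0, 0], 0, 0.2]
  ]
}}

```text
clock: 13.58
tcp_pos: [0.4161, -0.0405, 0.0376]
orientation: [0.747, 0.664, -0.0, -0.0]
contact_force: [0.4, 0.3, -0.1]
grip_width: 0.0512
gripper_force: 0.0
```

Run:
```python
from h import *
print(bot.state()["tcp_pos"],todelta([.613,.1285,.037]))
```

```text
[ 0.41613479 -0.04050038  0.03755267] (array([0.1909, 0.1757, 0.0005]), np.float64(83.26213869829407))
```

Emit:
{"name": "jog_arm", "arguments": {
  "deltas": [
    [[0, 0, -0.03], 0, 0.2],
    [[0, 0, -0.03], 0, 0.2],
    [[0.0239, 0.022, 0], 0, 0.2],
    [[0.0239, 0.022, 0], 0, 0.2],
    [[0.0239, 0.022, 0], 0, 0.2],
    [[0.0239, 0.022, 0], 0, 0.2],
    [[0.0239, 0.022, 0], 0, 0.2],
    [[0.0239, 0.022, 0], 0, 0.2],
    [[0.0239, 0.022, 0], 0, 0.2],
    [[0.0236, 0.0217, 0], 0, 0.2],
    [[0, 0, 0], -2.2, 0.2],
    [[0, 0, 0], 0, 0.2]
  ]
}}

```text
clock: 14.58
tcp_pos: [0.614, 0.1297, 0.0973]
orientation: [0.734, 0.68, 0.0, 0.0]
contact_force: [-0.8, -0.0, -0.2]
grip_width: 0.0513
gripper_force: 0.0
```

Run:
```python
from h import *
c=cam("wrist")
cv2.imwrite("pics/w3.png",bot.grab_frame("wrist"))
for r in bot.place_of("stone_a_knob","wrist"): print(round(r["confidence"],2),np.round(r["pixel"]),np.round(ground("wrist",r["pixel"],.027,c),4))
print(bot.state()["tcp_pos"],todelta([.613,.1285,.037]))
```

```text
[0.6120915  0.1281218  0.09697797] (array([0.0005, 0.001 , 0.06  ]), np.float64(85.40674289688234))
```

View pics/w3.png

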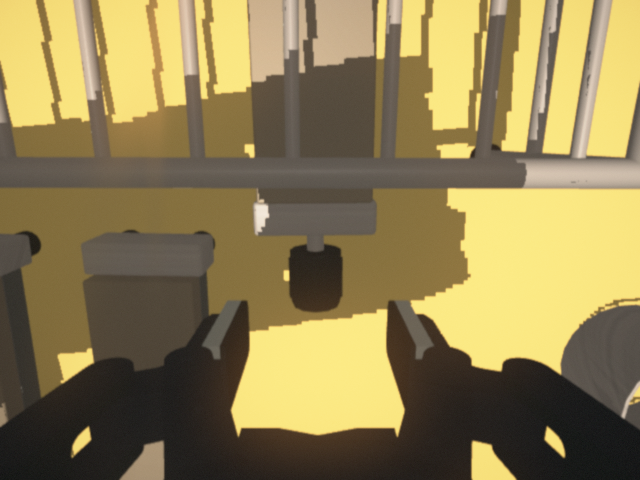

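The right knob at (316,278) is centred between the fingers, and the other two stones are clear at the left.

Emit:
{"name": "jog_arm", "arguments": {
  "deltas": [
    [[0, 0, 0.02], 0, 0.2],
    [[0, 0, 0.02], 0, 0.2],
    [[0, 0, 0.012], 0, 0.2],
    [[0, 0, 0.0075], 0, 0.2],
    [[0, 0, 0], 0, -0.2],
    [[0, 0, 0], 0, -0.3],
    [[0, 0, 0], 0, -0.4],
    [[0, 0, 0], 0, -0.5],
    [[0, 0, 0], 0, -1],
    [[0, 0, 0], 0, -1],
    [[0, 0, 0], 0, -1],
    [[0, 0, 0], 0, -1]
  ]
}}

```text
clock: 15.68
tcp_pos: [0.6137, 0.1282, 0.0392]
orientation: [0.735, 0.679, 0.0, 0.0]
contact_force: [-1.9, -1.2, 5.8]
grip_width: 0.0221
gripper_force: 58.8
```

Emit:
{"name": "jog_arm", "arguments": {
  "deltas": [
    [[0, 0, -0.0005], 0, -1],
    [[0, 0, 0], 0, -1],
    [[0, 0, 0], 0, -1]
  ]
}}

```text
clock: 15.93
tcp_pos: [0.6135, 0.1282, 0.0392]
orientation: [0.735, 0.678, 0.0, 0.0]
contact_force: [-0.1, -1.9, 5.0]
grip_width: 0.0218
gripper_force: 59.3
```

Emit:
{"name": "jog_arm", "arguments": {
  "deltas": [
    [[0, 0, -0.0005], 0, -1],
    [[0, 0, 0], 0, -1],
    [[0, 0, 0], 0, -1]
  ]
}}

```text
clock: 16.18
tcp_pos: [0.6133, 0.1282, 0.0392]
orientation: [0.735, 0.678, 0.0, 0.0]
contact_force: [-0.7, -0.1, 3.3]
grip_width: 0.022
gripper_force: 59.2
```

Emit:
{"name": "jog_arm", "arguments": {
  "deltas": [
    [[0, 0, -0.0004], 0, -1],
    [[0, 0, 0], 0, -1],
    [[0, 0, 0], 0, -1]
  ]
}}

```text
clock: 16.43
tcp_pos: [0.6131, 0.1282, 0.0393]
orientation: [0.735, 0.678, -0.0, -0.0]
contact_force: [-0.1, 0.9, -0.6]
grip_width: 0.0223
gripper_force: 59.0
```

Emit:
{"name": "jog_arm", "arguments": {
  "deltas": [
    [[-0.003, 0, 0], 0, -1],
    [[-0.005, 0, 0], 0, -1],
    [[-0.005, 0, 0], 0, -1],
    [[-0.005, 0, 0], 0, -1]
  ]
}}

```text
clock: 16.77
tcp_pos: [0.6114, 0.1097, 0.0393]
orientation: [0.735, 0.678, -0.0, -0.0]
contact_force: [0.0, 2.0, -3.0]
grip_width: 0.0219
gripper_force: 58.8
```

Emit:
{"name": "jog_arm", "arguments": {
  "deltas": [
    [[-0.005, 0, 0], 0, -1],
    [[-0.005, 0, 0], 0, -1],
    [[-0.005, 0, 0], 0, -1]
  ]
}}

```text
clock: 17.02
tcp_pos: [0.6103, 0.0945, 0.0393]
orientation: [0.735, 0.678, -0.0, -0.0]
contact_force: [-0.9, 1.0, -3.6]
grip_width: 0.0217
gripper_force: 58.8
```

Emit:
{"name": "jog_arm", "arguments": {
  "deltas": [
    [[-0.005, 0, 0], 0, -1],
    [[-0.005, 0, 0], 0, -1],
    [[-0.005, 0, 0], 0, -1]
  ]
}}

```text
clock: 17.27
tcp_pos: [0.6092, 0.0798, 0.0395]
orientation: [0.735, 0.678, -0.0, -0.0]
contact_force: [-0.4, 2.1, -3.2]
grip_width: 0.0217
gripper_force: 58.8
```

It skates, but the hand carries a little weight. I'll ease down and keep pulling.

Emit:
{"name": "jog_arm", "arguments": {
  "deltas": [
    [[0, 0, 0.0005], 0, -1],
    [[0, 0, 0], 0, -1],
    [[-0.005, 0, 0], 0, -1],
    [[-0.005, 0, 0], 0, -1],
    [[-0.005, 0, 0], 0, -1]
  ]
}}

```text
clock: 17.68
tcp_pos: [0.6085, 0.0655, 0.0393]
orientation: [0.735, 0.678, 0.0, 0.0]
contact_force: [0.2, 2.2, 0.2]
grip_width: 0.022
gripper_force: 59.0
```

Emit:
{"name": "jog_arm", "arguments": {
  "deltas": [
    [[-0.005, 0, 0], 0, -1],
    [[-0.005, 0, 0], 0, -1]
  ]
}}

```text
clock: 17.85
tcp_pos: [0.6076, 0.0551, 0.0392]
orientation: [0.735, 0.678, 0.0, 0.0]
contact_force: [0.5, 2.1, 0.9]
grip_width: 0.0221
gripper_force: 59.0
```

Emit:
{"name": "jog_arm", "arguments": {
  "deltas": [
    [[-0.005, 0, 0], 0, -1],
    [[-0.005, 0, 0], 0, -1]
  ]
}}

```text
clock: 18.02
tcp_pos: [0.6067, 0.045, 0.0392]
orientation: [0.735, 0.678, 0.0, 0.0]
contact_force: [0.7, 3.3, 1.8]
grip_width: 0.022
gripper_force: 59.1
```

This is the skating one, at about 2 N. I'll pull it fully out and release.

Emit:
{"name": "jog_arm", "arguments": {
  "deltas": [
    [[-0.0095, 0, 0], 0, -1],
    [[-0.0095, 0, 0], 0, -1],
    [[-0.0095, 0, 0], 0, -1],
    [[-0.0095, 0, 0], 0, -1],
    [[-0.0095, 0, 0], 0, -1],
    [[-0.0095, 0, 0], 0, -1],
    [[-0.0095, 0, 0], 0, -1],
    [[-0.0095, 0, 0], 0, -1],
    [[-0.0095, 0, 0], 0, -1],
    [[-0.0095, 0, 0], 0, -1]
  ]
}}

```text
clock: 18.85
tcp_pos: [0.599, -0.0502, 0.0392]
orientation: [0.735, 0.678, 0.0, 0.0]
contact_force: [0.4, 3.8, 5.3]
grip_width: 0.0218
gripper_force: 59.5
```

Emit:
{"name": "jog_arm", "arguments": {
  "deltas": [
    [[0, 0, 0], 0, -1],
    [[0, 0, 0], 0, -0.4],
    [[0, 0, 0], 0, 0.2],
    [[0, 0, 0], 0, 0.2],
    [[0, 0, 0], 0, 0.2],
    [[0, 0, 0], 0, 0.2],
    [[0, 0, -0.03], 0, 0.2],
    [[0, 0, -0.04], 0, 0.2],
    [[0, 0, -0.04], 0, 0.6],
    [[0, 0, -0.04], 0, 0.6],
    [[0, 0, 0], 0, 0.6]
  ]
}}

```text
clock: 19.77
tcp_pos: [0.6033, -0.0495, 0.197]
orientation: [0.735, 0.679, 0.004, 0.005]
contact_force: [2.0, -0.5, 0.1]
grip_width: 0.0681
gripper_force: 0.0
```

Run:
```python
from h import *
c=cam("top")
cv2.imwrite("pics/top2.png",bot.grab_frame("top"))
for q,z in (("stone_a",0),("stone_a_knob",.027),("pan",0)):
    for r in bot.place_of(q,"top"): 
        if r["confidence"]>.2: print(q,round(r["confidence"],2),np.round(r["pixel"]),np.round(ground("top",r["pixel"],z,c),3))
c=cam("wrist")
im=bot.grab_frame("wrist"); cv2.imwrite("pics/w4.png",im)
for q,z in (("stone_a",0),("stone_a_knob",.027)):
    for r in bot.place_of(q,"wrist"): 
        if r["confidence"]>.2: print(q,round(r["confidence"],2),np.round(r["pixel"]),np.round(ground("wrist",r["pixel"],z,c),3))
print(todelta([.615,.06,.15]))
```

```text
stone_a 0.82 [276. 345.] [0.433 0.075 0.   ]
stone_a 0.76 [285. 250.] [0.613 0.062 0.   ]
stone_a 0.61 [282. 296.] [0.525 0.067 0.   ]
stone_a 0.94 [317.  69.] [0.605 0.064 0.   ]
stone_a 0.93 [200.  80.] [0.523 0.064 0.   ]
stone_a 0.68 [62. 78.] [0.427 0.073 0.   ]
stone_a_knob 0.79 [ 59. 247.] [ 0.414 -0.042  0.027]
(array([0.1101, 0.0085, 0.0371]), np.float64(85.43876409301886))
```

View pics/w4.png

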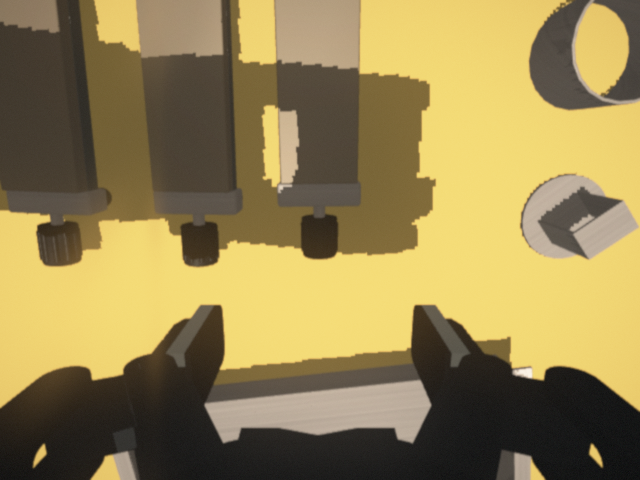

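The skating stone is out, with its knob at (319,235). The other two are at its left, at (200,240) and (59,243). I'll move over its middle and look from near.

Emit:
{"name": "jog_arm", "arguments": {
  "deltas": [
    [[0.029, 0.0005, 0], 0, 0.5],
    [[0.029, 0.0005, 0.015], 0, 0.5],
    [[0.029, 0.0005, 0.025], 0, 0.5],
    [[0.028, 0.0005, 0.02], 0, 0.5],
    [[0, 0, 0], 0, 0.5],
    [[0, 0, 0], 0, 0.5]
  ]
}}

```text
clock: 20.62
tcp_pos: [0.6085, 0.0664, 0.1263]
orientation: [0.734, 0.679, -0.002, -0.001]
contact_force: [-0.1, -0.6, 0.4]
grip_width: 0.0639
gripper_force: 0.0
```

Run:
```python
from h import *
c=cam("wrist")
im=bot.grab_frame("wrist"); cv2.imwrite("pics/w5.png",im)
for q,z in (("stone_a",0),):
    for r in bot.place_of(q,"wrist"): 
        if r["confidence"]>.2: print(q,round(r["confidence"],2),np.round(r["pixel"]),np.round(ground("wrist",r["pixel"],z,c),3))
print(todelta([.609,.0655,.034]),bot.state()["tcp_pos"])
```

```text
stone_a 0.71 [187. 261.] [0.525 0.065 0.   ]
stone_a 0.67 [ 33. 260.] [0.428 0.073 0.   ]
stone_a 0.57 [314. 253.] [0.605 0.064 0.   ]
(array([ 0.0006, -0.0009,  0.0945]), np.float64(85.45190223111989)) [0.60997372 0.06482794 0.1284986 ]
```

View pics/w5.png

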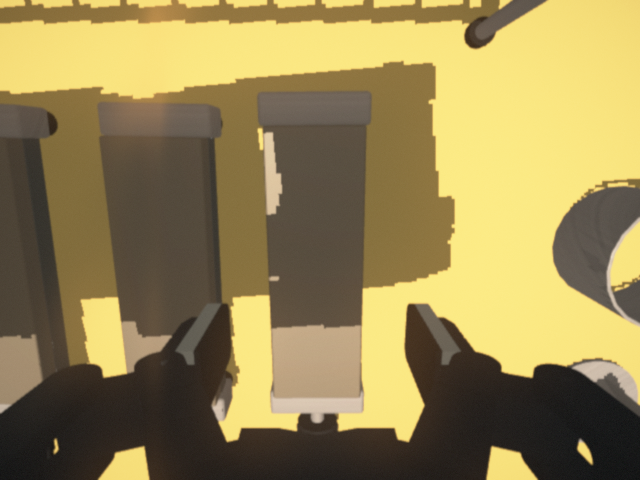

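Run:
```python
from h import *
c=cam("wrist")
g=lambda p,z=.034:ground("wrist",p,z,c)[:2]
A=(g((259,93))+g((371,92)))/2; B=(g((271,412))+g((363,411)))/2
d=A-B; m=(A+B)/2
print(A,B,np.hypot(*d),np.degrees(np.arctan2(d[1],d[0])),m,np.hypot(*(g((259,93))-g((371,92)))),np.hypot(*(g((271,412))-g((363,411)))))
e=g((271,320),.041),g((361,320),.041);print("stone edge mid",(e[0]+e[1])/2,np.hypot(*(e[0]-e[1])))
e=g((101,120)),g((220,120));print("M far jaw",e)
print(todelta([*m,.034]))
```

```text
[0.61492145 0.15306521] [ 0.60151815 -0.02827272] 0.18183259430692125 85.77275976964138 [0.6082198  0.06239625] 0.05501873059107868 0.055926801406415184
stone edge mid [0.60603012 0.03523871] 0.04953714760596102
M far jaw (array([0.50728568, 0.14866149]), array([0.56658451, 0.14396937]))
(array([-0.0025, -0.0015,  0.0945]), np.float64(85.45190223111989))
```

The picture shows the stone's jaws at rows 92 and 412. The measured length of 181.8 mm checks out, and the centre is (0.608, 0.062). I'll go down and grip the middle.

Emit:
{"name": "jog_arm", "arguments": {
  "deltas": [
    [[-0.0025, -0.0015, 0.02], 0, 0.42],
    [[0, 0, 0.025], 0, 0.42],
    [[0, 0, 0.02], 0, 0.42],
    [[0, 0, 0.015], 0, 0.42],
    [[0, 0, 0.0125], 0, 0.42],
    [[0, 0, 0], 0, 0.42]
  ]
}}

```text
clock: 21.22
tcp_pos: [0.6074, 0.0616, 0.0348]
orientation: [0.735, 0.678, -0.001, -0.001]
contact_force: [-0.0, 0.8, -0.3]
grip_width: 0.0608
gripper_force: 0.0
```

Emit:
{"name": "jog_arm", "arguments": {
  "deltas": [
    [[0, 0, 0], 0, 0.25],
    [[0, 0, 0], 0, 0.2],
    [[0, 0, 0], 0, 0.15],
    [[0, 0, 0], 0, 0],
    [[0, 0, 0], 0, -1],
    [[0, 0, 0], 0, -1],
    [[0, 0, 0], 0, -1],
    [[0, 0, 0], 0, -1]
  ]
}}

```text
clock: 21.88
tcp_pos: [0.6089, 0.0626, 0.0377]
orientation: [0.735, 0.678, 0.0, 0.0]
contact_force: [-3.0, -3.3, 6.4]
grip_width: 0.049
gripper_force: 62.8
```

Emit:
{"name": "jog_arm", "arguments": {
  "deltas": [
    [[0, 0, -0.001], 0, -1],
    [[0, 0, -0.002], 0, -1],
    [[0, 0, -0.004], 0, -1],
    [[0, 0, -0.008], 0, -1],
    [[0, 0, -0.01], 0, -1],
    [[0, 0, -0.015], 0, -1],
    [[0, 0, -0.015], 0, -1],
    [[0, 0, -0.015], 0, -1],
    [[0, 0, -0.01], 0, -1],
    [[0, 0, -0.005], 0, -1],
    [[0, 0, 0], 0, -1],
    [[0, 0, 0], 0, -1]
  ]
}}

```text
clock: 22.88
tcp_pos: [0.6083, 0.0629, 0.1215]
orientation: [0.735, 0.678, 0.0, 0.0]
contact_force: [-0.4, -0.0, -6.6]
grip_width: 0.0488
gripper_force: 63.7
```

Run:
```python
from h import *
s=bot.state(); print(s["contact_force"],s["torque"],s["joints"])
c=cam("wrist"); im=bot.grab_frame("wrist"); cv2.imwrite("pics/w6.png",im)
cp=cam("top");bot.grab_frame("top")
for r in bot.place_of("pan","top"): print(r,ground("top",r["pixel"],0,cp))
for r in bot.recognise("pan","top"): print(r)
print(todelta([.590,-.251,.12]))
```

```text
[-0.39610755 -0.02648674 -6.57787138] [0.06553134 0.03624681 0.01861985] [ 8.35033224e-02  5.78931785e-01  1.73846236e+00 -3.16651034e-06
  8.24163606e-01  1.63132158e-01]
{'pixel': [444.1, 263.0], 'confidence': 0.71} [ 0.59273649 -0.24682547  0.        ]
{'bbox': [400.5, 177.8, 108.1, 176.8], 'confidence': 0.67}
(array([-0.3142,  0.0072,  0.0006]), np.float64(85.42973161402644))
```

View pics/w6.png

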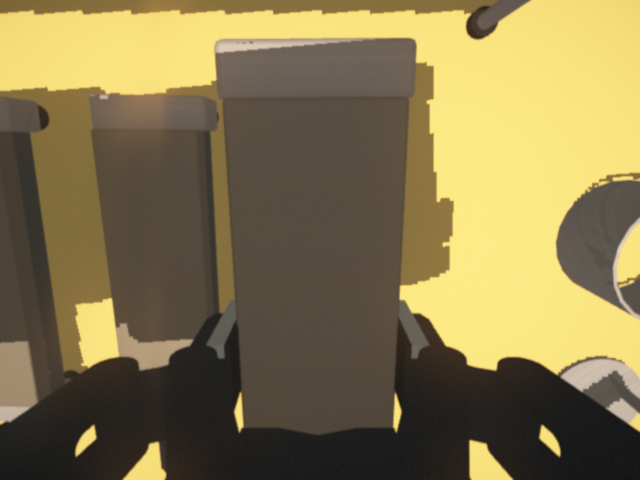

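The stone is held level, with its far jaw at rows 40 to 95 and everything else undisturbed. I'll carry it over the pan and turn it.

Emit:
{"name": "jog_arm", "arguments": {
  "deltas": [
    [[-0.008, 0.0006, 0], 0, -1],
    [[-0.016, 0.0006, 0], 0, -1],
    [[-0.024, 0.0006, 0], 0, -1],
    [[-0.03, 0.0006, 0], 0, -1],
    [[-0.032, 0.0006, 0], 0, -1],
    [[-0.032, 0.0006, 0], 0, -1],
    [[-0.032, 0.0006, 0], 0, -1],
    [[-0.032, 0.0006, 0], 0, -1],
    [[-0.032, 0.0006, 0], 0, -1],
    [[-0.03, 0.0006, 0], 0, -1],
    [[-0.024, 0.0006, 0], 0, -1],
    [[-0.014, 0.0006, 0], 0, -1]
  ]
}}

```text
clock: 24.08
tcp_pos: [0.5905, -0.2461, 0.1211]
orientation: [0.735, 0.678, -0.0, 0.0]
contact_force: [0.9, -0.1, -6.9]
grip_width: 0.0491
gripper_force: 63.5
```

Emit:
{"name": "jog_arm", "arguments": {
  "deltas": [
    [[-0.006, 0, 0], 0, -1],
    [[-0.002, 0, 0], 0, -1],
    [[0, 0, 0], 2, -1],
    [[0, 0, 0], 4, -1],
    [[0, 0, 0], 5, -1],
    [[0, 0, 0], 6, -1],
    [[0, 0, 0], 6, -1],
    [[0, 0, 0], 6, -1],
    [[0, 0, 0], 6, -1],
    [[0, 0, 0], 6, -1],
    [[0, 0, 0], 6, -1],
    [[0, 0, 0], 6, -1]
  ]
}}

```text
clock: 25.08
tcp_pos: [0.5906, -0.2489, 0.1212]
orientation: [0.961, 0.278, -0.0, -0.0]
contact_force: [0.1, 0.4, -6.3]
grip_width: 0.049
gripper_force: 63.6
```

Emit:
{"name": "jog_arm", "arguments": {
  "deltas": [
    [[0, 0, 0], 6, -1],
    [[0, 0, 0], 6, -1],
    [[0, 0, 0], 6, -1],
    [[0, 0, 0], 5, -1],
    [[0, 0, 0], 4, -1],
    [[0, 0, 0], 3, -1],
    [[0, 0, 0], 0, -1],
    [[0, 0, 0], 0, -1]
  ]
}}

```text
clock: 25.75
tcp_pos: [0.5906, -0.2494, 0.1213]
orientation: [1.0, 0.023, -0.0, -0.0]
contact_force: [0.0, 0.2, -7.0]
grip_width: 0.0492
gripper_force: 63.5
```

Run:
```python
from h import *
s=bot.state(); print(s["tcp_pos"],s["contact_force"],s["torque"],todelta([.590,-.251,.04]))
c=cam("wrist"); im=bot.grab_frame("wrist"); im2=bot.grab_frame("top")
cv2.imwrite("pics/w7.png",np.hstack([im,im2[100:480,300:600].repeat(1,0)] if False else [cv2.resize(im,(400,300)),cv2.resize(im2[130:400,340:560],(0,0),fx=300/270,fy=300/270)]))
np.save("w7.npy",im)
```

```text
[ 0.59063918 -0.24940696  0.12131806] [ 0.04787325  0.22498913 -7.02204403] [ 0.03046084 -0.03056241 -0.04050353] (array([-0.0007,  0.0016,  0.0813]), np.float64(2.611173409610706))
```

View pics/w7.png

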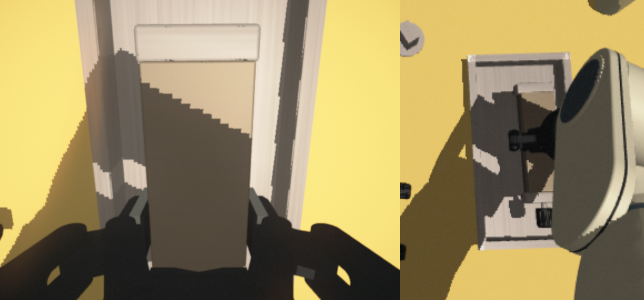

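The stone is over the pan, lengthwise and nearly centred; the pan lies about 2 mm further to tool +y. I'll lower it, slowly near the floor.

Emit:
{"name": "jog_arm", "arguments": {
  "deltas": [
    [[0, 0.002, 0.006], 0, -1],
    [[0, 0, 0.012], 0, -1],
    [[0, 0, 0.014], 0, -1],
    [[0, 0, 0.014], 0, -1],
    [[0, 0, 0.012], 0, -1],
    [[0, 0, 0.009], 0, -1],
    [[0, 0, 0.006], 0, -1],
    [[0, 0, 0.003], 0, -1],
    [[0, 0, 0.001], 0, -1],
    [[0, 0, 0.001], 0, -1]
  ]
}}

```text
clock: 26.68
tcp_pos: [0.5911, -0.2529, 0.0437]
orientation: [1.0, 0.021, 0.0, 0.0]
contact_force: [0.1, 0.1, -6.4]
grip_width: 0.0489
gripper_force: 63.5
```

Emit:
{"name": "jog_arm", "arguments": {
  "deltas": [
    [[0, 0, 0.0007], 0, -1],
    [[0, 0, 0.0007], 0, -1],
    [[0, 0, 0], 0, -1]
  ]
}}

```text
clock: 26.93
tcp_pos: [0.591, -0.2529, 0.0426]
orientation: [1.0, 0.021, 0.0, 0.0]
contact_force: [0.6, 0.6, -6.9]
grip_width: 0.0493
gripper_force: 63.5
```

Emit:
{"name": "jog_arm", "arguments": {
  "deltas": [
    [[0, -0.001, 0.0005], 0, -1],
    [[0, 0, 0.0005], 0, -1],
    [[0, 0, 0], 0, -1]
  ]
}}

```text
clock: 27.18
tcp_pos: [0.5907, -0.2517, 0.0412]
orientation: [1.0, 0.021, 0.0, 0.0]
contact_force: [-0.2, -0.0, -7.5]
grip_width: 0.0492
gripper_force: 63.5
```

Emit:
{"name": "jog_arm", "arguments": {
  "deltas": [
    [[0, 0, 0.0005], 0, -1],
    [[0, 0, 0], 0, -1]
  ]
}}

```text
clock: 27.35
tcp_pos: [0.5908, -0.2517, 0.0408]
orientation: [1.0, 0.021, 0.0, 0.0]
contact_force: [0.3, -0.6, -6.5]
grip_width: 0.049
gripper_force: 63.7
```

Emit:
{"name": "jog_arm", "arguments": {
  "deltas": [
    [[0, 0, 0.0005], 0, -1],
    [[0, 0, 0], 0, -1]
  ]
}}

```text
clock: 27.52
tcp_pos: [0.5908, -0.2518, 0.0407]
orientation: [1.0, 0.021, 0.0, 0.0]
contact_force: [-1.8, 1.9, 1.3]
grip_width: 0.049
gripper_force: 64.4
```

Emit:
{"name": "jog_arm", "arguments": {
  "deltas": [
    [[0, 0, 0.0004], 0, -1],
    [[0, 0, 0], 0, -1]
  ]
}}

```text
clock: 27.68
tcp_pos: [0.5908, -0.2518, 0.0407]
orientation: [1.0, 0.021, 0.0, 0.0]
contact_force: [-4.3, 1.1, 5.2]
grip_width: 0.0489
gripper_force: 65.2
```

The stone is down on its feet. I'll release it and rise.

Emit:
{"name": "jog_arm", "arguments": {
  "deltas": [
    [[0, 0, -0.0004], 0, -1],
    [[0, 0, 0], 0, 0.2],
    [[0, 0, 0], 0, 0.35],
    [[0, 0, 0], 0, 0.5],
    [[0, 0, 0], 0, 0.5],
    [[0, 0, 0], 0, 0.5],
    [[0, 0, 0], 0, 0.5]
  ]
}}

```text
clock: 28.27
tcp_pos: [0.5908, -0.2518, 0.0401]
orientation: [1.0, 0.021, 0.0, 0.0]
contact_force: [0.3, -0.1, -1.0]
grip_width: 0.0638
gripper_force: 0.0
```

Emit:
{"name": "jog_arm", "arguments": {
  "deltas": [
    [[0, 0, -0.01], 0, 0.5],
    [[0, 0, -0.02], 0, 0.5],
    [[0, 0, -0.03], 0, 0.5],
    [[0, 0, -0.04], 0, 0.5],
    [[-0.02, 0, -0.04], 0, 0.5],
    [[-0.035, 0, -0.02], 0, 0.5],
    [[-0.035, 0, 0], 0, 0.5],
    [[-0.035, 0, 0], 0, 0.5],
    [[-0.02, 0, 0], 0, 0.5],
    [[0, 0, 0], 0, 0.5],
    [[0, 0, 0], 0, 0.5]
  ]
}}

```text
clock: 29.18
tcp_pos: [0.4467, -0.2581, 0.1984]
orientation: [1.0, 0.021, 0.001, 0.0]
contact_force: [0.4, 0.2, -0.3]
grip_width: 0.0642
gripper_force: 0.0
```

Run:
```python
from h import *
im=bot.grab_frame("top"); cv2.imwrite("pics/top3.png",im); c=cam("top")
for r in bot.place_of("stone_a","top"):
    if r["confidence"]>.2: print(round(r["confidence"],2),r["pixel"],ground("top",r["pixel"],0.003,c).round(3))
print(bot.state()["clock"],bot.state()["contact_force"],bot.state()["tcp_pos"])
```

```text
0.9 [445.9, 258.9] [ 0.601 -0.25   0.003]
0.64 [279.3, 344.5] [0.434 0.069 0.003]
29.2833 [ 0.14844585 -0.23835912  0.02465382] [ 0.44830014 -0.25826928  0.19817557]
```

View pics/top3.png

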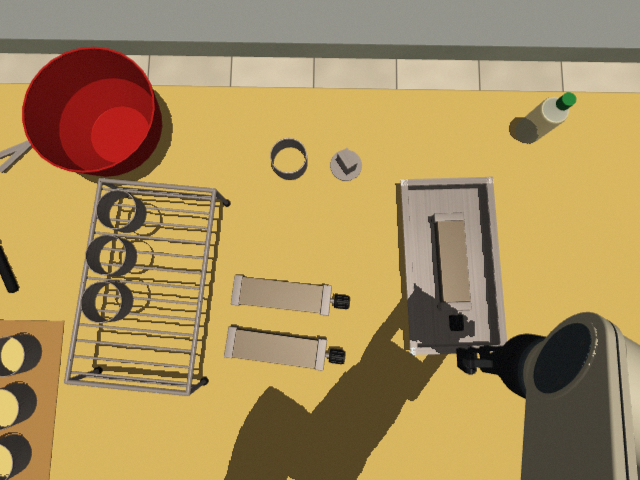

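The top view shows the skating stone upright in the middle of the pan, with its jaws at (449,217) and (456,307). The two that grip stand in front of the shelf, at (281,295) and (275,348), with clear gaps to the shelf. The rings and the press have not moved.

```bash
python3 -c "
from bench import bot
print(bot.finish_job())"
```

```text
the job is handed in; nothing more can be done
None
```

I slid all three stones out by their knobs. The right-hand one skated (about 2 N, against 5 to 6 N for the other two) and now stands on its feet in the middle of the pan, within a few millimetres. The two that grip stand clear in front of the shelf, nothing else was moved, and the job was handed in at about 29 s.

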